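Release and remove the orange filter cartridge

TASK

Three filter cartridges sit latched in the white bench-top holder, and the orange one is spent. Push the orange cartridge down until its catch lets go and, when you take your hand away, it springs up; then pull it straight out and stand it upright in the shallow metal tray. Leave the blue and the grey cartridge latched in the holder.

Things in the scene. Friction and masses are not known exactly. Their poses are not given: they have to be found in the camera images.
- orange_center (a point): Centre (half-way up) of the orange cartridge, 70 mm high, about 50 g; z up, x, y square to its sides. Orange cap 44 x 44 mm, top 22 mm; white body below 32 x 32 mm. Latched, the centre is 48 mm above the bench, cap top 83 mm. Pressed mid-cap it sinks 6 mm to a stop (spring, 3 to 4 N); the catch opens after 3 mm and stays open. Let go, it rises in 0.5 s: centre 72 mm, whole cap clear of the deck.
- tray: Open shallow metal tray, fixed to the bench, 120 mm along its x, 150 mm along its y, walls 4 mm thick and 18 mm high. Origin: centre of its underside, on the bench; its inner floor is 4 mm higher.
- blue_center (a point): Centre (half-way up) of the blue-capped cartridge, made like the orange one; leave it latched. The holder: a white and grey block fixed to the bench, 110 mm along a cartridge's x, 230 mm along y, flat deck 75 mm above the bench; three bays in a row along y, 70 mm apart. Latched caps stand 8 mm above the deck, 26 mm from one another; across x the deck beside a cap is free, 33 mm wide.
- grey_center (a point): Centre (half-way up) of the grey-capped cartridge, made like the orange one; leave it latched. Any of the three may be in any bay. A latched cartridge is held fast and must not be forced out by pulling; one sprung up stands loose on a spring plate and is lifted straight up by its cap, 40 mm more before its foot clears the deck.
Not all that is in view belongs to the job. Leave any red look-alike of the part that bears orange_center alone.

How it is judged:
On the way, in this order (a step that is already met when the one before it is completed fails the run):
1. the orange cartridge is pressed in at least 2.5 mm (height (world z) of orange_center below 0.0455 m), for 0.02 s.
2. the orange cartridge has sprung up at least 15 mm (height (world z) of orange_center above 0.063 m), for 0.1 s.
3. the orange cartridge is pulled right out of the holder (height (world z) of orange_center above 0.112 m), for 0.05 s.
At the end, for the whole second after the job is handed in: The orange cartridge stands upright (within about 8 degrees), at rest and released, on the floor of the tray, and the blue and grey cartridges are still latched in the holder (within 10 mm of where they were) (x of orange_center in the frame of tray between -0.045 and 0.045 m and y of orange_center in the frame of tray between -0.06 and 0.06 m and z of orange_center in the frame of tray below 0.045 m and angle between orange_center's own z axis and vertical below 0.15 rad and linear speed of orange below 0.02 m/s and distance of each of blue_center, grey_center from where it was at the start of the episode below 0.01 m); the robot touches nothing.
It fails at once if the blue cartridge is released or shifted by more than 10 mm (distance of blue_center from where it was at the start of the episode above 0.01 m).
It fails at once if the grey cartridge is released or shifted by more than 10 mm (distance of grey_center from where it was at the start of the episode above 0.01 m).
It also fails if it takes over 54 s, if anything falls off the work surface, if the arm or the gripper's body presses on something with over 40 N, if the wrist force passes 120 N, or if a joint passes its speed limit or range.

ROBOT

A 6-joint arm with a two-finger parallel gripper is mounted at the origin on a cart in front of the work surface, level with it; the furniture and walls round the work are solid. World frame = base frame: x ahead of the robot, y to its left, z up, the work surface at z = 0. Lengths are in m, angles in rad, forces in N, time in s.
With the tool pointing down it reaches from about 0.325 to 0.9 m from the base axis. Payload 6.1 kg.
Tool frame: the origin (TCP) lies midway between the tips of the shut fingers; the grasp point (between the pads) lies 19 mm behind it; z points along the fingers, y is the line along which they close (so a half turn about z gives the same grasp; the last joint's range is limited). The gripper opens to 85 mm and grips with 20 to 120 N. Pads are 22 mm wide; open, the fingers measure 114 mm over their backs; the gripper's body (76 mm by 85 mm) begins 54 mm behind the grasp point. The pads swing forward as they close: fully open they stand 13 mm farther back than shut.
Start: joints at [0.98, 0.22, 1.526, -0, 1.395, -0.126], TCP at [0.28, 0.559, 0.231] pointing down, gripper open.
Joint ranges: [-2.98, 2.98], [-0.91, 2.08], [0.09, 2.57], [-1.24, 4.39], [0.2, 2.65], [-2.68, 2.68]. Speed limits (rad/s): [2.57, 2.57, 3.01, 3.14, 3.14, 3.14].

INTERFACE

Orientations are given as [roll, pitch, yaw] about the fixed x, y, z axes, in that order (R = Rz(yaw) Ry(pitch) Rx(roll)).
In Python, from plant import movep, move_l, set_joints, gripper_to, hold, inverse_kinematics, observe, get_image, get_calibration, Unreachable, job_done gives the robot as it stands. Calls block until the motion is done:
- movep(position, orientation): joint-space move of the TCP to a pose.
- move_l(position, feed=0.15, rotation=None, max_force=None): straight line of the TCP; rotation=None keeps the orientation; feed is the mean speed in m/s. With max_force (N) it stops when the force on the tool has changed by that much, and returns True; else False.
- set_joints(angles): joint-space move.
- gripper_to(opening, f_grip=None): finger opening in m; f_grip is the grip in N (None keeps the last); returns when the fingers have stopped.
- hold(seconds).
- inverse_kinematics(position, orientation): joint angles nearest the present ones, or None.
- observe(): the state.
- get_image(name): name is "scene" or "top"; returns (picture, depth): 400x640x3 uint8, red, green, blue; 400x640 float32, m along the optical axis (not along the pixel's ray), 0 where there is no reading.
- get_calibration(name): a dict with "intrinsics" (3x3 intrinsics, pixels), "dist_coeffs" ([k1, k2, p1, p2, k3] as OpenCV has them; the pictures are not rectified), "world_from_camera" (4x4, takes a point from camera to world coordinates). Camera axes: x right, y down, z forward; pixel columns grow to the right and rows downward; lengths in m; the calibration is good to about 2 mm. A picture is of the moment at which its call begins. get_calibration takes no time and is no camera call.
A pose or a line that the arm cannot do raises Unreachable and nothing moves.
- job_done(): hands the job in; it is judged then, once.
The state is a dict: "time_s": time; "q": joint angles; "joint_velocities": joint speeds; "joint_torque": joint torques, N m; "eef_pos": TCP position; "tcp_rot": TCP orientation; "ft_force": force on the tool from outside, world axes, zero at the start; "torque": the same for the moment, N m; "opening": finger opening in m; "grasp_force": force on a finger pad.
Only numpy, scipy, OpenCV 4.12 (cv2) and the standard library are available. Lean on these libraries where they do the work, as an engineer would, in place of code of your own. Each camera call takes 0.05 s, during which the arm holds its last target. There are 200 camera calls.

## Working session

There is one attempt and no reset: what is moved stays moved. The work goes in short steps, each a Python script; the robot and the scene stay as the last script left them, time stands still between calls to the robot, and variables do not carry over. Pictures are saved under pics/ and viewed, at most 10 in all, crops included, and the job is handed in when it is done.

```bash
mkdir -p pics; cat > h.py <<'E'
import numpy as np, cv2
from plant import *
def pts(name):
    im,d=get_image(name); c=get_calibration(name)
    K=np.array(c["intrinsics"]);D=np.array(c["dist_coeffs"]);T=np.array(c["world_from_camera"])
    v,u=np.mgrid[:400,:640]
    r=cv2.undistortPoints(np.stack([u,v],-1).reshape(-1,1,2).astype(np.float64),K,D).reshape(400,640,2)
    p=np.concatenate([r*d[...,None],d[...,None]],-1)
    ray=np.concatenate([r,np.ones((400,640,1))],-1)@T[:3,:3].T
    return im,d,p@T[:3,:3].T+T[:3,3],ray,T[:3,3]
def onplane(ray,o,v,u,z):
    r=ray[int(round(v)),int(round(u))]; return o+r*(z-o[2])/r[2]
E
python3 - <<'E'
from h import *
for n in("top","scene"):
    im,d,P,ray,o=pts(n); cv2.imwrite(f"pics/{n}0.png",im[...,::-1]); print(n,o,(d>0).mean())
    np.savez(f"{n}0.npz",im=im,d=d,P=P,ray=ray,o=o)
E
```

```text
top [ 0.3358344  -0.012069    0.92063089] 0.9960625
scene [-0.03371227 -0.64882158  1.03899822] 0.996
```

View pics/top0.png

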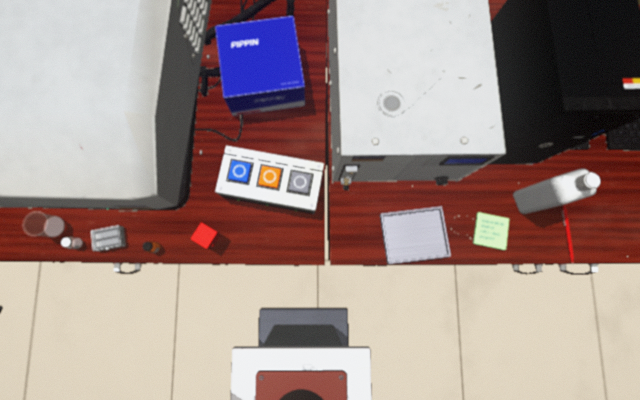

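View pics/scene0.png

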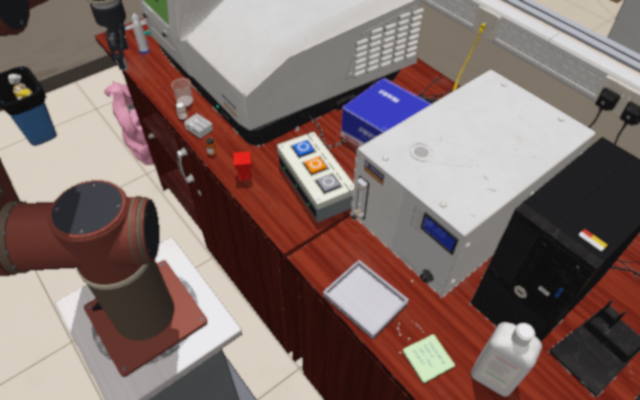

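Top view: orange cap at (269,176), blue (239,171), grey (300,181), tray centred near (416,235), red decoy at (205,235); a tall instrument stands right of the holder. The scene view agrees with this.

```bash
cat > m.py <<'E'
from h import *
def blob(mask,v0,u0):
    n,l,s,c=cv2.connectedComponentsWithStats(mask.astype(np.uint8)); 
    i=l[v0,u0]; return (l==i) if i else None
def rect(m,ray,o,z):
    cs=max(cv2.findContours(m.astype(np.uint8),0,1)[0],key=cv2.contourArea)
    q=np.array([onplane(ray,o,p[0][1],p[0][0],z)[:2] for p in cs]).astype(np.float32)
    (c,s,a)=cv2.minAreaRect(q*1000); return np.array(c)/1000,np.array(s),a
E
python3 - <<'E'
from m import *
for n,seeds in (("top",dict(orange=(180,262),blue=(178,232),holder=(200,270),tray=(235,416))),("scene",dict(orange=(172,318)))):
    f=np.load(f"{n}0.npz"); im,P,ray,o=f["im"],f["P"],f["ray"],f["o"]
    hsv=cv2.cvtColor(im,cv2.COLOR_RGB2HSV); H,S,V=[hsv[...,i].astype(int) for i in range(3)]
    mk=dict(orange=(H>8)&(H<22)&(S>150)&(V>150)&(P[...,2]>.06)&(P[...,2]<.1),blue=(H>95)&(H<120)&(S>120)&(P[...,2]>.06)&(P[...,2]<.1),holder=(P[...,2]>.065)&(P[...,2]<.095),tray=(S<90)&(P[...,2]<.03)&(P[...,2]>-.01))
    for k,(v,u) in seeds.items():
        m=mk[k]
        if k in("orange",'blue') : 
            N,l,st,c=cv2.connectedComponentsWithStats(m.astype(np.uint8)); i=1+np.argmin(np.hypot(*(c[1:]-[u,v]).T)/ (st[1:,4]>60)); b=l==i
        else: b=blob(m,v,u)
        print(n,k,b.sum(),"meandepth",np.median(P[b],0).round(4),*rect(b,ray,o,{'orange':.083,'blue':.083,'holder':.075,'tray':.018}[k]))
    if n=="top":
        r=(onplane(ray,o,181,300,.083)); print("grey",r)
        b=(P[...,2]>.1); 
        for v,u in((170,345),(100,345),(170,480),(100,270),(60,270),(190,150)): print(v,u,P[v,u].round(3))
E
```

```text
top orange 227 meandepth [0.5335 0.0687 0.0832] [0.53524188 0.07019304] [44.65146637 44.97324753] 80.34943389892578
top blue 260 meandepth [0.5452 0.1386 0.0831] [0.54763605 0.13937581] [45.4364624  46.13807678] 79.45227813720703
top holder 4754 meandepth [0.5317 0.0711 0.0759] [0.53404449 0.07125115] [230.20010376 111.54586792] 79.64681243896484
top tray 3385 meandepth [ 0.4092 -0.2756  0.0049] [ 0.40770679 -0.27278598] [128.04055786 155.71969604] 6.828965187072754
grey [0.52475487 0.00113732 0.083     ]
170 345 [ 0.533 -0.094  0.154]
100 345 [ 0.643 -0.085  0.253]
170 480 [ 0.573 -0.45   0.002]
100 270 [0.729 0.075 0.063]
60 270 [0.809 0.072 0.107]
190 150 [0.476 0.282 0.216]
scene orange 107 meandepth [0.5274 0.0597 0.0819] [0.53493707 0.06724088] [42.42453003 44.69199371] 78.92823028564453<stdin>:9: RuntimeWarning: divide by zero encountered in divide
```

```bash
python3 - <<'E'
from m import *
P=np.load("top0.npz")["P"].reshape(-1,3); 
for a,b in((.15,.3),(.3,.45),(.45,.7),(-.4,-.08)):
    s=P[(P[:,1]>a)&(P[:,1]<b)&(P[:,2]>.1)&(P[:,0]>.3)]; print(a,b,s[:,0].min().round(3),s[:,2].max().round(3))
o=observe(); print(o["tcp_rot"],o["time_s"])
Y=np.deg2rad(-10)
for psi in(Y+np.pi/2,Y-np.pi/2):
  for p in((.24,.36,.3),(.43,.06,.25),(.535,.07,.08),(.408,-.273,.05)):
    q=inverse_kinematics(p,[np.pi,0,psi]); print(round(psi,2),p,None if q is None else np.round(q,2))
E
```

```text
0.15 0.3 0.459 0.328
0.3 0.45 0.456 0.329
0.45 0.7 0.455 0.33
-0.4 -0.08 0.525 0.261
[-3.13983495e+00 -2.50450049e-04  2.67675023e+00] 0.1
1.4 (0.24, 0.36, 0.3) [ 0.8  -0.3   1.9  -0.    1.54  0.97]
1.4 (0.43, 0.06, 0.25) [-0.04 -0.27  1.97 -0.    1.44  0.13]
1.4 (0.535, 0.07, 0.08) [-0.02  0.18  1.88 -0.    1.08  0.16]
1.4 (0.408, -0.273, 0.05) [-0.75  0.12  2.01  0.    1.01 -0.58]
-1.75 (0.24, 0.36, 0.3) [ 0.8  -0.3   1.9   0.    1.54 -2.17]
-1.75 (0.43, 0.06, 0.25) None
-1.75 (0.535, 0.07, 0.08) None
-1.75 (0.408, -0.273, 0.05) [-0.75  0.12  2.01 -0.    1.01  2.57]
```

```bash
python3 - <<'E'
from m import *
R=[np.pi,0,np.deg2rad(80)]
move_l((.24,.36,.3),feed=.2)
gripper_to(0.0,20)
movep((.43,.06,.25),R)
move_l((.535,.0695,.15),feed=.2)
move_l((.535,.0695,.095),feed=.1)
o=observe(); print(o["time_s"],o["eef_pos"],o["ft_force"],o["opening"])
print(move_l((.535,.0695,.0785),feed=.02,max_force=15))
o=observe(); print(o["time_s"],o["eef_pos"],o["ft_force"])
hold(.1)
move_l((.535,.0695,.20),feed=.12); hold(.3)
move_l((.46,.0695,.25),feed=.2)
o=observe(); print(o["time_s"],o["eef_pos"],o["ft_force"])
for n in("top","scene"):
    im,d,P,ray,oo=pts(n); cv2.imwrite(f"pics/{n}1.png",im[...,::-1]); np.savez(f"{n}1.npz",im=im,d=d,P=P,ray=ray,o=oo)
    hsv=cv2.cvtColor(im,cv2.COLOR_RGB2HSV); H,S,V=[hsv[...,i].astype(int) for i in range(3)]
    m=(H>8)&(H<22)&(S>150)&(V>150)&(P[...,2]>.06)&(P[...,2]<.13)&(P[...,0]>.48)&(P[...,1]>.02)&(P[...,1]<.12)
    print(n,m.sum(), np.median(P[m],0) if m.any() else None, rect(m,ray,oo,.107) if m.sum()>30 else None)
v=np.vstack([im]);cv2.imwrite("pics/crop1.png",cv2.resize(im[100:260,220:420,::-1],None,fx=3,fy=3))
E
```

```text
5.0 [0.53538115 0.06945363 0.0955403 ] [-0.10532454 -0.0919932  -0.01074019] -6.559555897502096e-05
False
5.975 [0.53507085 0.06949233 0.07858486] [-0.51804375 -0.60120932  3.0344279 ]
8.1417 [0.46044637 0.06947541 0.25001461] [-0.0587251   0.0178045   0.01773932]
top 0 None None
scene 132 [0.53127139 0.06693074 0.10605975] (array([0.5343963 , 0.06815958]), array([45.05164719, 42.89494324]), 77.26296997070312)
```

View pics/crop1.png

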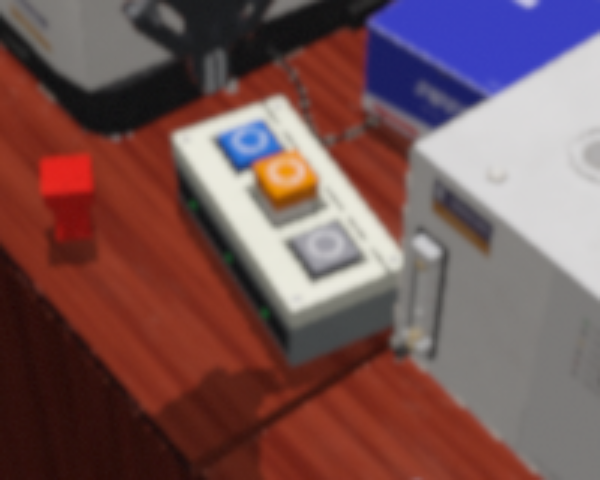

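The crop shows the orange cap at (285,175) standing raised, with the blue and grey caps still flush. Next I grasp it, lift it, and check.

```bash
python3 - <<'E'
from m import *
x,y=.535,.0693
gripper_to(.085)
move_l((x,y,.19),feed=.2)
print(move_l((x,y,.077),feed=.08,max_force=10))
o=observe(); print(o["time_s"],o["eef_pos"],o["ft_force"])
gripper_to(.03,25)
o=observe(); print(o["time_s"],o["opening"],o["grasp_force"],o["ft_force"])
move_l((x,y,.14),feed=.06)
o=observe(); print(o["opening"],o["grasp_force"],o["ft_force"])
move_l((x,y,.185),feed=.1)
o=observe(); print(o["time_s"],o["opening"],o["grasp_force"],o["ft_force"])
move_l((.43,.06,.20),feed=.2)
im,d,P,ray,oo=pts("scene"); cv2.imwrite("pics/scene2.png",im[...,::-1])
E
```

```text
False
11.225 [0.53551594 0.0693021  0.07763778] [ 0.00405749 -0.37944831  0.75065204]
11.675 0.04367042675481148 33.204089999198914 [ 0.48540089 -0.05024166  0.34310382]
0.04353935013542922 33.189255595207214 [-0.53346125  0.97191046 -0.2475345 ]
13.475 0.04346851752477251 33.17861080169678 [ 0.23534011  0.17262872 -1.35561596]
```

View pics/scene2.png

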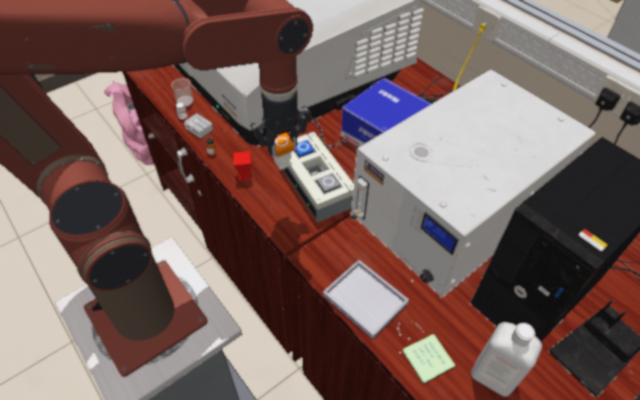

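The view shows the orange cartridge held at (283,145), with the middle bay empty and blue and grey still in place. Now I place it in the tray.

```bash
python3 - <<'E'
from m import *
x,y=.408,-.273
move_l((x,y,.20),feed=.15)
move_l((x,y,.07),feed=.12)
hold(.3)
c=move_l((x,y,.0425),feed=.015,max_force=4)
o=observe(); print(c,o["time_s"],o["eef_pos"],o["ft_force"])
gripper_to(.075); hold(.2)
move_l((x,y,.2),feed=.1)
move_l((.43,.06,.25),feed=.25)
o=observe(); print(o["time_s"],o["ft_force"])
for n in("top","scene"):
    im,d,P,ray,oo=pts(n); 
    hsv=cv2.cvtColor(im,cv2.COLOR_RGB2HSV); H,S,V=[hsv[...,i].astype(int) for i in range(3)]
    m=(H>8)&(H<22)&(S>150)&(V>150)&(P[...,2]>.03)&(P[...,2]<.1)&(P[...,1]<-.15)
    print(n,m.sum(), np.median(P[m],0), rect(m,ray,oo,.074))
cv2.imwrite("pics/scene3.png",im[...,::-1])
E
```

```text
True 19.65 [ 0.40799755 -0.27300563  0.0444563 ] [-0.68364375  0.3884426   4.79883216]
23.4833 [-0.03796952 -0.20605615 -0.2856608 ]
top 265 [ 0.40808402 -0.26707638  0.07455673] (array([ 0.40777472, -0.26884888]), array([44.34271622, 42.61988449]), 78.71977996826172)
scene 228 [ 0.40622926 -0.27470638  0.07422568] (array([ 0.40877908, -0.2724877 ]), array([44.33042908, 45.87149429]), 80.30298614501953)
```

View pics/scene3.png

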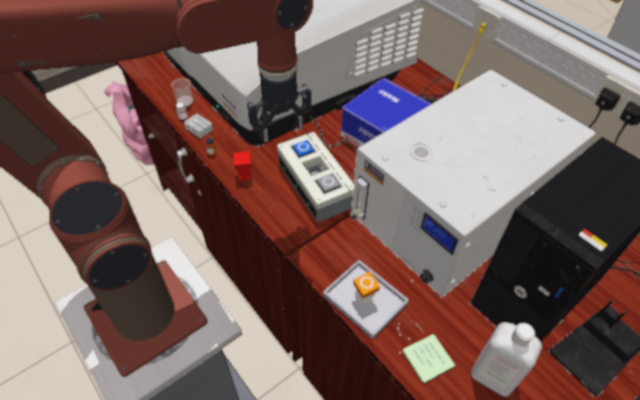

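The orange cartridge stands upright in the tray at (366,285), blue and grey are still latched, and the arm is clear of everything.

```bash
python3 -c "
from plant import *
print(job_done())"
```

```text
the job is handed in; nothing more can be done
None
```

The job is handed in at about 24 s of the 54 s allowed: the orange cartridge stands upright in the middle of the tray, and the last picture shows the blue and grey cartridges still latched in the holder; the judge's verdict was not shown.

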